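# Square up a wiring duct on a panel with a try square

## Robot

A 7-joint arm with a two-finger parallel gripper is mounted at the origin on a cart in front of the work surface, level with it; the furniture and walls round the work are solid. World frame = base frame: x ahead of the robot, y to its left, z up, the work surface at z = 0. Lengths are in mm, angles in rad, forces in N, time in s.
With the tool pointing down it reaches from about 400 to 900 mm from the base axis. Payload 5.5 kg.
Tool frame: the origin (TCP) lies on the centre line of the jaws, within the pads' length; the fingertips stand 22 mm ahead of it and the grasp point (between the pads) lies 3 mm ahead of it; x points along the fingers, z is the direction in which the jaws open and shut, and the axes are right-handed (so a half turn about x gives the same grasp; the last joint's range is limited). The gripper opens to 85 mm and grips with 20 to 120 N. Pads are 22 mm wide; open, the fingers measure 114 mm over their backs; the gripper's body (76 mm by 85 mm) begins 54 mm behind the grasp point. The pads swing forward as they close: fully open they stand 13 mm farther back than shut.
Start: joints at [-0.851, 0.501, -0.427, 1.55, 0.221, 1.138, -0.21], TCP at [286.666, 583.371, 253.31] pointing down, gripper open.
Joint ranges: [-2.88, 2.88], [-0.31, 2.03], [-1.54, 1.56], [0.2, 2.42], [-1.41, 4.55], [0.19, 2.02], [-2.57, 2.57]. Speed limits (rad/s): [2.57, 2.57, 3.14, 3.14, 3.14, 3.14, 3.14].

## Interface

Orientations are given as a unit quaternion [w, x, y, z].
In Python, from cell import arm, eyes gives the robot as it stands.
- The arm moves only by the shell command python3 -m jog 'ROWS' [FORCE]. ROWS is JSON, a list of rows, each an object of numbers: "hand": the finger opening in m, from 0 to 0.0854; "tx", "ty", "tz": the shift along the world's x, y, z in m; "rx", "ry", "rz": the turn, a rotation vector about the world's x, y, z in degrees. In form: [{"hand": .., "tx": .., "ty": .., "tz": .., "rx": .., "ry": .., "rz": ..}, ...]. A call has 1 to 20 rows; each row is the pose to reach, as a shift and turn from the pose commanded when the call began; what a row does not reach only later rows make up. A row lasts 1/10 s, in which the tool goes at most 50 mm and 8.59 degrees, less where a joint would pass 70% of its speed; a pose out of reach is approached as far as the arm can. A call with a gripper value outside its range is refused whole. The fingers move at their own pace and stop on an object; FORCE is the grip in N (left out, the last holds). Time passes only in rows, so rows that repeat a pose let the fingers close. It gives the time, the measured TCP pose, the force and the opening at its end, in the units of the state.
- arm.state(): the state, without advancing time (a new reading comes with each control period).
- eyes.grab_frame(name): name is "scene" or "side" or "wrist"; returns (picture, depth): 480x640x3 uint8, red, green, blue; 480x640 float32, mm along the optical axis (not along the pixel's ray), 0 where there is no reading.
- eyes.camera_params(name): a dict with "intrinsics" (3x3 intrinsics, pixels), "k1" (the pictures are not rectified: a ray, as slopes to the right and down, at radius r is drawn at 1 + k1 r^2 times it, then the intrinsics apply), "R" (3x3) and "t" (3): a world point X has camera coordinates R X + t; the wrist camera has in their place "hand_eye" (4x4, takes a point from camera to tool coordinates, whose origin is the TCP and whose axes are the tool frame's). Camera axes: x right, y down, z forward; pixel columns grow to the right and rows downward; lengths in mm; the calibration is good to about 2 mm. A picture is of the moment at which its call begins: read the wrist's pose just before it. camera_params takes no time and is no camera call.
- arm.sign_off(): hands the job in, once; it reports no verdict.
The state is a dict: "time": time; "q": joint angles; "joint_velocities": joint speeds; "effort": joint torques, N m; "tool_pos": TCP position; "orientation": TCP orientation; "wrist_force": force on the tool from outside, world axes, zero at the start; "moment": the same for the moment, N m; "opening": finger opening in mm.
Only numpy, scipy, OpenCV 4.12 (cv2) and the standard library are available. Lean on these libraries where they do the work, as an engineer would, in place of code of your own. Each camera call takes 0.05 s, during which the arm holds its last target.

## Task

The left-hand of the two grey wiring ducts on the panel hangs on a single screw and sits crooked. Lay the stock of the try square flush against the panel's near edge and slide the square to the right along that edge until its blade lies along the duct's side and has swung the duct true, at right angles to the edge. Leave the square lying there, flush with both, ready for the second screw to go in, and leave the other things on the bench where they are.

Things in the scene. Friction and masses are not known exactly. Their poses are not given: they have to be found in the camera images.
- panel: Grey-painted sheet-metal mounting panel, 300 (x) x 360 (y) x 12 mm, fast on the bench. Origin: centre of its underside; x away from the robot; near edge at x = -150 mm. On its right half, from the right: a fixed duct at y = -152 mm (40 mm high), terminal blocks at y = -94 mm, the loose duct. Left half clear but for the pen.
- panel_edge (a point): middle of the panel's near edge, at the top (12 mm above the bench); axes as the panel's
- square: Loose try square, 0.5 kg. Dark steel stock 24 (x) x 140 (y) x 26 mm high on the bench before the panel; bright blade over the panel, 250 mm past the stock's face. Origin: centre of the stock's underside; x along the blade to its tip, y along the stock. Stock: face to the panel x = +12 mm, back x = -12, ends y = +70 and -70. Blade: y = -70 to -38, z = 12.5 to 15 mm.
- stock_end (a point): left end of the stock's panel-side face, 12 mm above the bench; axes as the square's
- stock_corner (a point): right end of the stock's panel-side face, where the blade's right-hand edge leaves it; axes as the square's
- blade_tip (a point): right-hand corner of the blade's tip; the straight line from stock_corner to here is the edge that has to lie along the duct
- duct (a joint): angle of the loose duct about its one screw, rad: 0 = at right angles to the panel's near edge, positive = its near end swung to the left, towards the square. It turns with light friction and stays where it is left.
- duct_pivot (a point): The duct's screw, on its centre line at the panel's top face, 200 mm in from the near edge, at panel y = -20 mm; x along the duct away from the robot. Slotted grey plastic duct 40 mm wide, 40 mm high, from 170 mm nearer than the screw to 70 mm beyond it; its left side at y = +20 mm
- duct_near_end (a point): foot of the left side of the loose duct at its near end; axes as the duct's
- screwdriver: red screwdriver, bystander, right of the panel
- pliers: blue combination pliers, bystander, in front of the panel's right half
- tape_measure: yellow tape measure, bystander, left of the panel at the back
- pen: grey gel pen, bystander, lying on the panel by its far edge
- eraser: eraser, bystander, left of the panel
- bolt: M8 bolt standing on its head, bystander, right of the panel

How it is judged (in metres and radians):
At the end, for the whole second after the job is handed in: Duct within 0.02 rad of square to the panel's near edge; both ends of the stock's face within 2.5 mm of that edge, blade square to it within 0.02 rad; blade's right edge within 3.5 mm of the duct's side at the tip and at the stock; square flat (tilt under 0.03 rad, stock on the bench) and at rest (value of joint duct between -0.02 and 0.02 rad and x of each of stock_end, stock_corner in the frame of panel_edge above -0.0025 m and angle between the x axis of square and the x axis of panel, either way round below 0.02 rad and y of stock_corner in the frame of duct_pivot between 0.015 and 0.0235 m and y of blade_tip in the frame of duct_pivot below 0.0235 m and angle between square's own z axis and vertical below 0.03 rad and height (world z) of square below 0.004 m and linear speed of square below 0.005 m/s); the robot touches nothing.
It fails at once if a bystander is moved by more than 30 mm (distance of any of screwdriver, pliers, tape_measure, pen, eraser, bolt from where it was at the start of the episode above 0.03 m).
It also fails if it takes over 64 s, if anything falls off the work surface, if the arm or the gripper's body presses on something with over 40 N, if the wrist force passes 120 N, or if a joint passes its speed limit or range.

## Working session

There is one attempt and no reset: what is moved stays moved. The work goes in short steps, Python scripts to look and compute and a shell command to move; the robot and the scene stay as the last step left them, time stands still between calls to the robot, and variables do not carry over. Pictures are saved under pics/ and viewed, and the job is handed in when it is done.

```bash
ls; mkdir -p pics; python3 - <<'E'
from cell import arm, eyes
import cv2
s=arm.state(); print(s)
for n in("scene","side","wrist"):
    p,d=eyes.grab_frame(n); cv2.imwrite(f"pics/a_{n}.png",p[:,:,::-1])
    import numpy as np; np.save(f"a_{n}.npy",d)
    c=eyes.camera_params(n); print(n,c)
E
```

```text
pics
{'time': 0.0, 'q': array([-0.85079417,  0.50183881, -0.42676312,  1.55143967,  0.22081784,
        1.13828925, -0.21031412]), 'joint_velocities': array([ 0.00077534, -0.00013296,  0.00042529, -0.00174598,  0.00038362,
       -0.00094813, -0.00114405]), 'effort': array([ 1.38947453e-03, -5.69499135e+01, -5.81492633e+00, -2.80934501e+01,
        1.07534727e-02,  1.20899139e-02,  9.08146774e-06]), 'tool_pos': array([286.48104195, 582.74939829, 252.26678735]), 'orientation': array([ 0.59963797, -0.37415791,  0.60080351,  0.37346392]), 'wrist_force': array([0.59797366, 1.16891621, 0.26973133]), 'moment': array([ 0.01753355, -0.03902123, -0.04555131]), 'opening': 85.59369867059353}
scene {'intrinsics': array([[612.54022819,   0.        , 315.50601121],
       [  0.        , 612.54022819, 248.18703206],
       [  0.        ,   0.        ,   1.        ]]), 'k1': -0.07240034954090778, 'R': array([[ 0.70411478, -0.7098706 , -0.01749568],
       [-0.36696455, -0.34267454, -0.86481858],
       [ 0.60791397,  0.61535184, -0.50177955]]), 't': array([-409.52866636,  254.85215027, 1152.47764016
[... 274 characters left out ...]
8065, -0.36868733, -0.90416169],
       [ 0.50698194,  0.74907731, -0.42644166]]), 't': array([-488.25949658,  151.64391782, 1157.07656556])}
wrist {'intrinsics': array([[343.69041644,   0.        , 327.05723996],
       [  0.        , 343.69041644, 240.62721316],
       [  0.        ,   0.        ,   1.        ]]), 'k1': -0.007103690359791779, 'hand_eye': array([[ 1.02485050e-04, -2.66739672e-01,  9.63768612e-01,
        -1.21199963e+02],
       [ 2.24811673e-04, -9.63768586e-01, -2.66739689e-01,
         6.73397220e+01],
       [ 9.99999969e-01,  2.44003264e-04, -3.88056798e-05,
        -1.08325168e+00],
       [ 0.00000000e+00,  0.00000000e+00,  0.00000000e+00,
         1.00000000e+00]])}
```

View pics/a_scene.png

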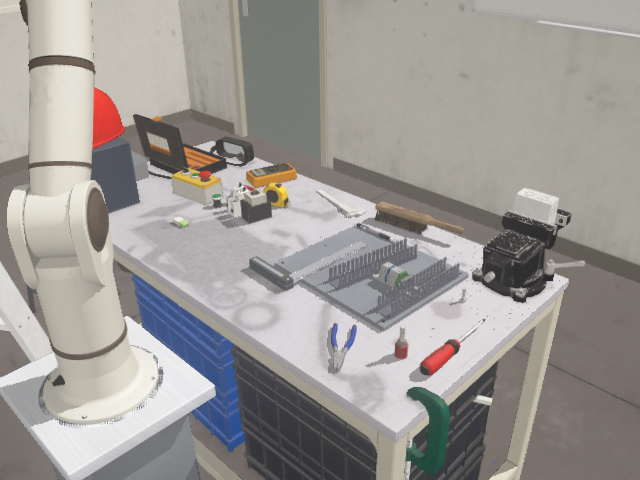

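View pics/a_side.png

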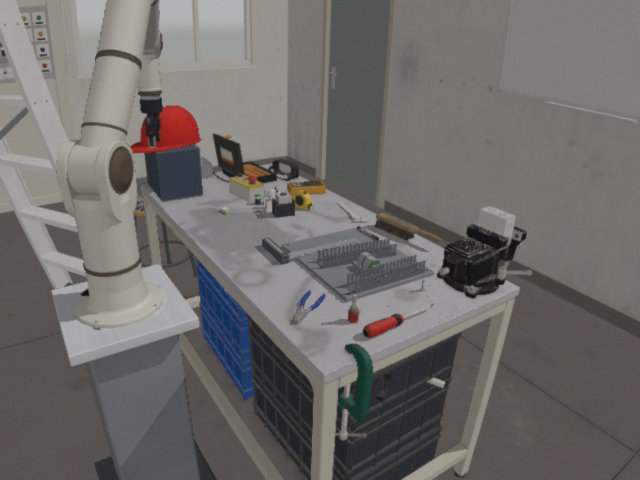

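View pics/a_wrist.png

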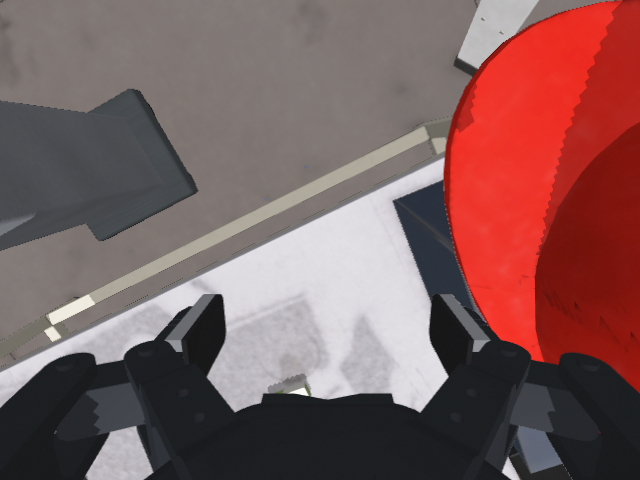

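```bash
cat > h.py <<'E'
import numpy as np, cv2
from cell import arm, eyes
def ray_cam(c,uv):
    K=c["intrinsics"];p=np.atleast_2d(np.asarray(uv,float))
    x=(p[:,0]-K[0,2])/K[0,0];y=(p[:,1]-K[1,2])/K[1,1]
    X,Y=x.copy(),y.copy()
    for _ in range(20):
        f=1+c["k1"]*(X*X+Y*Y);X=x/f;Y=y/f
    return np.c_[X,Y,np.ones_like(X)]
def Rq(q):
    w,x,y,z=q
    from scipy.spatial.transform import Rotation as R
    return R.from_quat([x,y,z,w]).as_matrix()
def origin_dirs(name,uv,state=None):
    c=eyes.camera_params(name);d=ray_cam(c,uv)
    if name=="wrist":
        H=c["hand_eye"];T=Rq(state["orientation"])
        return T@H[:3,3]+state["tool_pos"], d@(T@H[:3,:3]).T
    return -c["R"].T@c["t"], d@c["R"]
def onplane(name,uv,z,state=None):
    o,d=origin_dirs(name,uv,state)
    s=(z-o[2])/d[:,2]
    return o+d*s[:,None]
def project(name,X,state=None):
    c=eyes.camera_params(name);X=np.atleast_2d(np.asarray(X,float))
    if name=="wrist":
        H=c["hand_eye"];T=Rq(state["orientation"])
        R=(T@H[:3,:3]).T; t=-R@(T@H[:3,3]+state["tool_pos"])
    else: R,t=c["R"],c["t"]
    P=X@R.T+t; x=P[:,0]/P[:,2];y=P[:,1]/P[:,2]
    f=1+c["k1"]*(x*x+y*y);K=c["intrinsics"]
    return np.c_[x*f*K[0,0]+K[0,2],y*f*K[1,1]+K[1,2]]
E
python3 - <<'E'
import cv2
p=cv2.imread("pics/a_scene.png"); cv2.imwrite("pics/a_crop.png",cv2.resize(p[210:340,235:480],None,fx=3.2,fy=3.2,interpolation=cv2.INTER_CUBIC))
from h import *
print(onplane("scene",[[250,262],[285,287],[380,328],[470,268],[345,230]],0).round())
E
```

```text
[[ 480.  129.    0.]
 [ 464.  -17.    0.]
 [ 496. -276.    0.]
 [ 828. -284.    0.]
 [ 765.   69.    0.]]
```

View pics/a_crop.png

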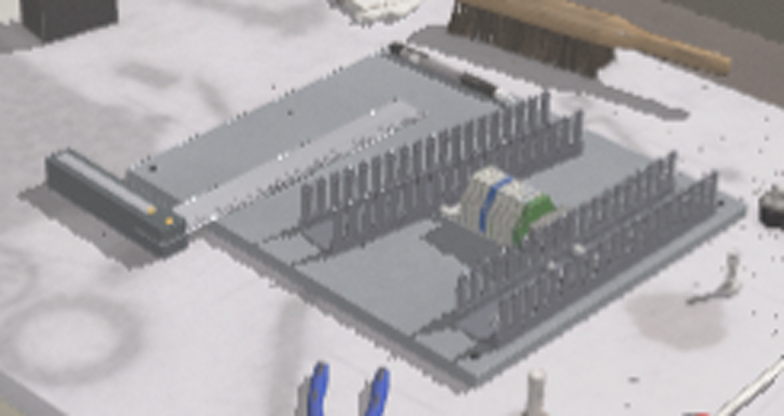

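```bash
python3 - <<'E'
from h import *
from scipy.spatial.transform import Rotation as R
s=arm.state();T=Rq(s["orientation"]);print(T.round(3))
for sg in(1,-1):
    D=np.column_stack([[0,0,-1],[0,sg,0],[sg,0,0]])
    print(sg,np.degrees(R.from_matrix(D@T.T).as_rotvec()).round(2))
# rough points
for n,uv in [("scene",[[235+128/3.2,210+170/3.2],[235+470/3.2,210+383/3.2],[235+742/3.2,210+205/3.2],[235+395/3.2,210+45/3.2]])]:
    print("panel L near,R near,R far,L far @12",onplane(n,uv,12).round())
    print("stock top: back-left, back-right, ",onplane(n,[[235+47/3.2,210+155/3.2],[235+162/3.2,210+240/3.2],[235+185/3.2,210+228/3.2]],26).round())
    print("blade tip",onplane(n,[[235+425/3.2,210+115/3.2],[235+400/3.2,210+97/3.2],[235+190/3.2,210+232/3.2]],15).round())
E
```

```text
[[-0.001 -0.897  0.441]
 [-0.001  0.441  0.897]
 [-1.     0.    -0.002]]
1 [ 5.000e-02 -8.000e-02 -6.383e+01]
-1 [9.0000e-02 5.0000e-02 1.1617e+02]
panel L near,R near,R far,L far @12 [[ 507.   65.   12.]
 [ 482. -292.   12.]
 [ 783. -303.   12.]
 [ 798.   50.   12.]]
stock top: back-left, back-right,  [[464. 108.  26.]
 [445. -41.  26.]
 [467. -42.  26.]]
blade tip [[721. -49.  15.]
 [729. -16.  15.]
 [477. -36.  15.]]
```

```bash
python3 -m jog '[{"tz":0.04},{"tx":0.02,"ty":-0.04,"tz":0.06},{"tx":0.04,"ty":-0.08,"tz":0.07,"rz":-8},{"tx":0.06,"ty":-0.12,"tz":0.08,"rz":-16},{"tx":0.08,"ty":-0.16,"tz":0.08,"rz":-24},{"tx":0.1,"ty":-0.2,"tz":0.08,"rz":-32},{"tx":0.12,"ty":-0.24,"tz":0.08,"rz":-40},{"tx":0.14,"ty":-0.28,"tz":0.08,"rz":-48},{"tx":0.16,"ty":-0.32,"tz":0.08,"rz":-56},{"tx":0.18,"ty":-0.36,"tz":0.08,"rz":-64},{"tx":0.2,"ty":-0.4,"tz":0.08,"rz":-66},{"tx":0.22,"ty":-0.44,"tz":0.08,"rz":-67},{"tx":0.24,"ty":-0.48,"tz":0.08,"rz":-67},{"tx":0.26,"ty":-0.52,"tz":0.08,"rz":-67},{"tx":0.27,"ty":-0.56,"tz":0.08,"rz":-67},{"tx":0.27,"ty":-0.58,"tz":0.08,"rz":-67},{"tx":0.27,"ty":-0.58,"tz":0.08,"rz":-67},{"tx":0.27,"ty":-0.58,"tz":0.08,"rz":-67},{"tx":0.27,"ty":-0.58,"tz":0.08,"rz":-67}]'
python3 - <<'E'
from h import *
import pickle
s=arm.state();p,d=eyes.grab_frame("wrist");cv2.imwrite("pics/b_wrist.png",p[:,:,::-1]);pickle.dump((s,d),open("b.pkl","wb"))
print(s["q"].round(2),s["tool_pos"].round(1))
E
```

```text
[-0.85  0.5  -0.43  1.55  0.22  1.14 -0.21] [286.5 582.9 252.5]invalid input
```

View pics/b_wrist.png

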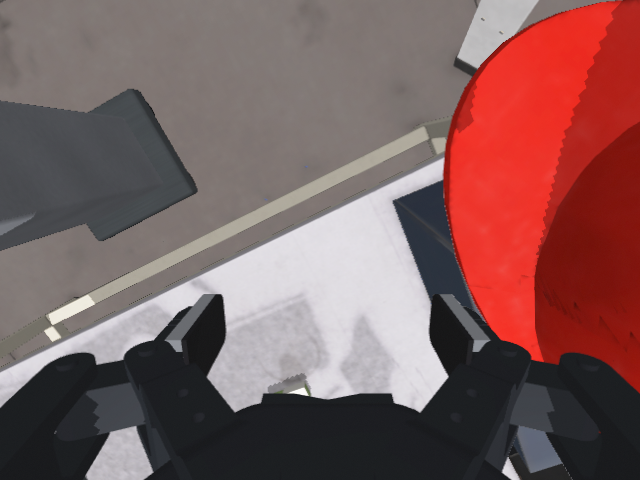

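Every row probably needs all of its keys, so the arm did not move (helmet still at the right of the wrist picture). I'm retrying with full rows.

```bash
python3 -m jog '[{"hand":0.085,"tx":0,"ty":0,"tz":0.04,"rx":0,"ry":0,"rz":0},{"hand":0.085,"tx":0.02,"ty":-0.04,"tz":0.06,"rx":0,"ry":0,"rz":0},{"hand":0.085,"tx":0.04,"ty":-0.08,"tz":0.08,"rx":0,"ry":0,"rz":-8},{"hand":0.085,"tx":0.06,"ty":-0.12,"tz":0.08,"rx":0,"ry":0,"rz":-16},{"hand":0.085,"tx":0.08,"ty":-0.16,"tz":0.08,"rx":0,"ry":0,"rz":-24},{"hand":0.085,"tx":0.1,"ty":-0.2,"tz":0.08,"rx":0,"ry":0,"rz":-32},{"hand":0.085,"tx":0.12,"ty":-0.24,"tz":0.08,"rx":0,"ry":0,"rz":-40},{"hand":0.085,"tx":0.14,"ty":-0.28,"tz":0.08,"rx":0,"ry":0,"rz":-48},{"hand":0.085,"tx":0.16,"ty":-0.32,"tz":0.08,"rx":0,"ry":0,"rz":-56},{"hand":0.085,"tx":0.18,"ty":-0.36,"tz":0.08,"rx":0,"ry":0,"rz":-64},{"hand":0.085,"tx":0.2,"ty":-0.4,"tz":0.08,"rx":0,"ry":0,"rz":-67},{"hand":0.085,"tx":0.22,"ty":-0.44,"tz":0.08,"rx":0,"ry":0,"rz":-67},{"hand":0.085,"tx":0.24,"ty":-0.48,"tz":0.08,"rx":0,"ry":0,"rz":-67},{"hand":0.085,"tx":0.26,"ty":-0.52,"tz":0.08,"rx":0,"ry":0,"rz":-67},{"hand":0.085,"tx":0.27,"ty":-0.56,"tz":0.08,"rx":0,"ry":0,"rz":-67},{"hand":0.085,"tx":0.27,"ty":-0.58,"tz":0.08,"rx":0,"ry":0,"rz":-67},{"hand":0.085,"tx":0.27,"ty":-0.58,"tz":0.08,"rx":0,"ry":0,"rz":-67},{"hand":0.085,"tx":0.27,"ty":-0.58,"tz":0.08,"rx":0,"ry":0,"rz":-67},{"hand":0.085,"tx":0.27,"ty":-0.58,"tz":0.08,"rx":0,"ry":0,"rz":-67}]'
python3 - <<'E'
from h import *
import pickle
s=arm.state();p,d=eyes.grab_frame("wrist");cv2.imwrite("pics/c_wrist.png",p[:,:,::-1]);pickle.dump((s,d),open("c.pkl","wb"))
print(s["q"].round(2),s["tool_pos"].round(1),s["time"])
E
```

```text
time: 2.1
tool_pos: [556.5, 5.4, 333.3]
orientation: [0.707, 0.019, 0.707, -0.018]
wrist_force: [0.5, 0.6, -0.3]
opening: 84.9
[-0.1   0.23  0.06  1.71 -0.01  1.2  -0.1 ] [556.5   5.4 333.3] 2.1
```

View pics/c_wrist.png

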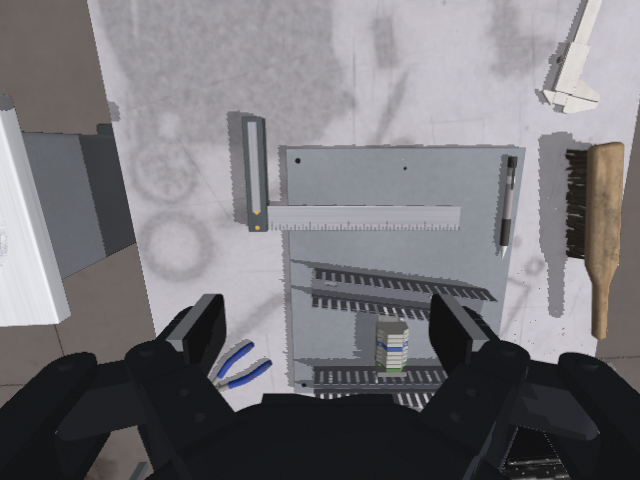

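The wrist view shows the stock at (255,175), the blade running to (460,218), the panel's near edge from (287,148) to (293,390), and the tilted duct with its near end at (313,285). I'm zooming in to read these accurately.

```bash
python3 - <<'E'
import cv2
p=cv2.imread("pics/c_wrist.png"); cv2.imwrite("pics/c_crop.png",cv2.resize(p[105:315,230:480],None,fx=2.8,fy=2.8,interpolation=cv2.INTER_CUBIC))
cv2.imwrite("pics/c_crop2.png",cv2.resize(p[105:245,230:310],None,fx=4,fy=4,interpolation=cv2.INTER_CUBIC))
E
```

```text
(no output)
```

View pics/c_crop.png

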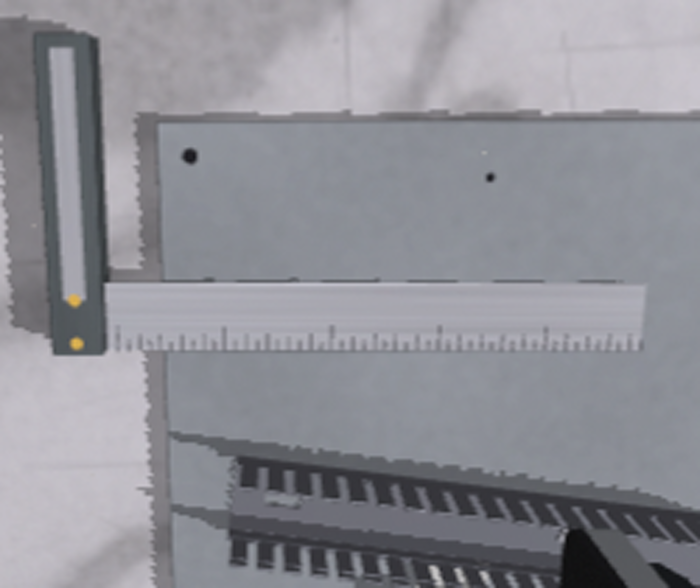

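View pics/c_crop2.png

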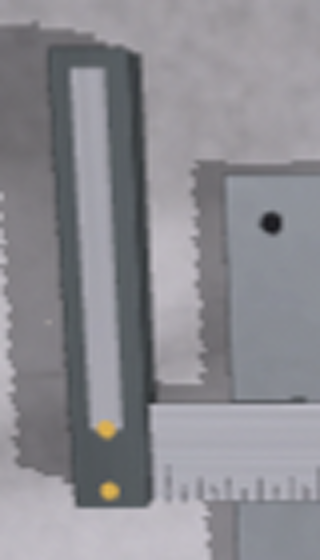

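```bash
python3 - <<'E'
from h import *
import pickle
s,d=pickle.load(open("c.pkl","rb"))
f=lambda pts,k,z:onplane("wrist",np.array(pts)/k+[230,105],z,s)
B=f([[50,47],[75,507]],4,26);print("stock back top",B.round(1))
R=f([[106,351],[645,350]],2.8,15);L=f([[106,283],[645,285]],2.8,15);print("blade R",R.round(1),"L",L.round(1))
E=onplane("wrist",[[286.8,149],[289.5,235],[292,300],[294,385]],12,s);print("edge",E.round(1))
F=onplane("wrist",[[286.8,149],[523,147]],12,s);print("left side",F.round(1))
D=onplane("wrist",[[313,268],[400,279]],52,s);print("duct left top",D.round(1))
D=onplane("wrist",[[230+232/2.8,105+480/2.8]],12,s);print("near foot?",D.round(1))
ang=lambda a,b:np.degrees(np.arctan2(*(b-a)[[1,0]])).round(2)
print("yaws: stock",ang(B[1],B[0])-90,"bladeR",ang(*R),"bladeL",ang(*L),"edge",ang(E[-1],E[0])-90,"side",ang(*F))
# auto edge: gradient along rows for edge line
p=cv2.imread("pics/c_wrist.png");
# depth check
print(d[130,255],d[218,350])
E
```

```text
stock back top [[461.9 110.   26. ]
 [453.6 -29.3  26. ]]
blade R [[476.2 -31.3  15. ]
 [729.3 -44.1  15. ]] L [[479.4   0.8  15. ]
 [727.8 -13.1  15. ]]
edge [[ 509.4   70.6   12. ]
 [ 503.8  -39.8   12. ]
 [ 499.6 -133.9   12. ]
 [ 491.4 -273.9   12. ]]
left side [[509.4  70.6  12. ]
 [803.3  57.8  12. ]]
duct left top [[534.5 -73.5  52. ]
 [642.5 -93.8  52. ]]
near foot? [[ 531.1 -100.2   12. ]]
yaws: stock -3.4200000000000017 bladeR -2.89 bladeL -3.21 edge -2.989999999999995 side -2.49
406.23828 447.27402
```

```bash
python3 -m jog '[{"hand":0.05,"tx":-0.04,"ty":0.025,"tz":0,"rx":0,"ry":0,"rz":0},{"hand":0.05,"tx":-0.087,"ty":0.054,"tz":-0.03,"rx":0,"ry":0,"rz":0},{"hand":0.05,"tx":-0.087,"ty":0.054,"tz":-0.08,"rx":0,"ry":0,"rz":0},{"hand":0.05,"tx":-0.087,"ty":0.054,"tz":-0.13,"rx":0,"ry":0,"rz":0},{"hand":0.05,"tx":-0.087,"ty":0.054,"tz":-0.18,"rx":0,"ry":0,"rz":0},{"hand":0.05,"tx":-0.087,"ty":0.054,"tz":-0.22,"rx":0,"ry":0,"rz":0},{"hand":0.05,"tx":-0.087,"ty":0.054,"tz":-0.25,"rx":0,"ry":0,"rz":0},{"hand":0.05,"tx":-0.087,"ty":0.054,"tz":-0.265,"rx":0,"ry":0,"rz":0},{"hand":0.05,"tx":-0.087,"ty":0.054,"tz":-0.265,"rx":0,"ry":0,"rz":0},{"hand":0.05,"tx":-0.087,"ty":0.054,"tz":-0.265,"rx":0,"ry":0,"rz":0},{"hand":0.05,"tx":-0.087,"ty":0.054,"tz":-0.265,"rx":0,"ry":0,"rz":0}]' 30
python3 - <<'E'
from h import *
import pickle
s=arm.state();p,d=eyes.grab_frame("wrist");cv2.imwrite("pics/d_wrist.png",p[:,:,::-1]);pickle.dump((s,d),open("d.pkl","wb"))
print(s["q"].round(2),s["tool_pos"].round(1),s["time"])
p,d=eyes.grab_frame("side");cv2.imwrite("pics/d_side.png",cv2.resize(p[200:320,220:400,::-1],None,fx=4,fy=4))
E
```

```text
time: 3.25
tool_pos: [470.8, 58.1, 69.6]
orientation: [0.708, 0.019, 0.706, -0.019]
wrist_force: [0.3, -0.5, 0.3]
opening: 50.1
[-0.18  0.45  0.    2.12 -0.    0.57 -0.23] [470.8  58.1  69.6] 3.25
```

View pics/d_wrist.png

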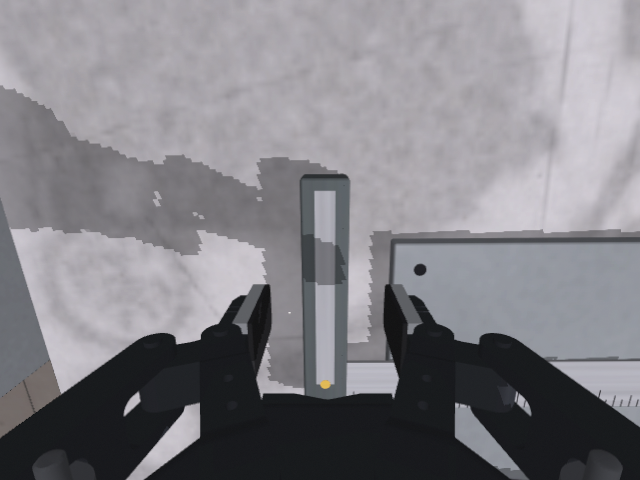

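View pics/d_side.png

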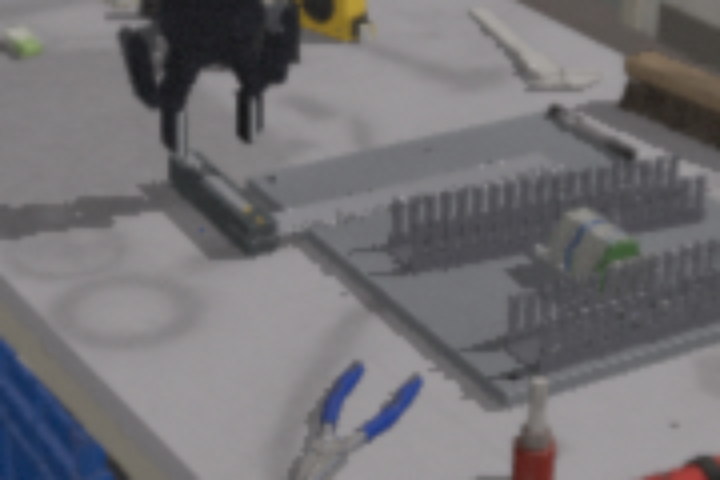

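```bash
python3 -m jog '[{"hand":0.05,"tx":0,"ty":0,"tz":-0.015,"rx":0,"ry":0,"rz":0},{"hand":0.05,"tx":0,"ty":0,"tz":-0.03,"rx":0,"ry":0,"rz":0},{"hand":0.05,"tx":0,"ty":0,"tz":-0.031,"rx":0,"ry":0,"rz":0},{"hand":0.03,"tx":0,"ty":0,"tz":-0.031,"rx":0,"ry":0,"rz":0},{"hand":0.015,"tx":0,"ty":0,"tz":-0.031,"rx":0,"ry":0,"rz":0},{"hand":0.015,"tx":0,"ty":0,"tz":-0.031,"rx":0,"ry":0,"rz":0},{"hand":0.015,"tx":0,"ty":0,"tz":-0.031,"rx":0,"ry":0,"rz":0},{"hand":0.015,"tx":0,"ty":0,"tz":-0.031,"rx":0,"ry":0,"rz":0}]' 40
python3 - <<'E'
from h import *
import pickle
s=arm.state();p,d=eyes.grab_frame("wrist");cv2.imwrite("pics/e_wrist.png",p[:,:,::-1]);pickle.dump((s,d),open("e.pkl","wb"))
print(s["wrist_force"],s["moment"],s["tool_pos"].round(1),s["time"])
p,d=eyes.grab_frame("side");cv2.imwrite("pics/e_side.png",cv2.resize(p[200:320,220:400,::-1],None,fx=4,fy=4))
E
```

```text
time: 4.15
tool_pos: [470.4, 57.5, 38.4]
orientation: [0.707, 0.02, 0.706, -0.019]
wrist_force: [-1.4, -0.2, 6.3]
opening: 22.7
[-1.3547568  -0.22553589  6.28865635] [-0.03409443  0.27561559 -0.05662826] [470.4  57.5  38.4] 4.15
```

View pics/e_wrist.png

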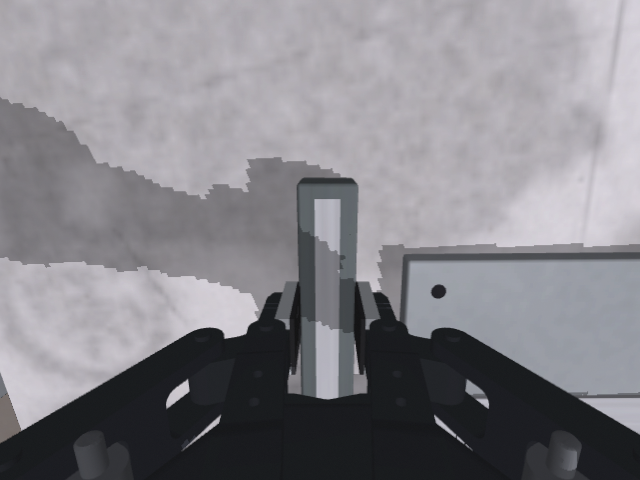

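View pics/e_side.png

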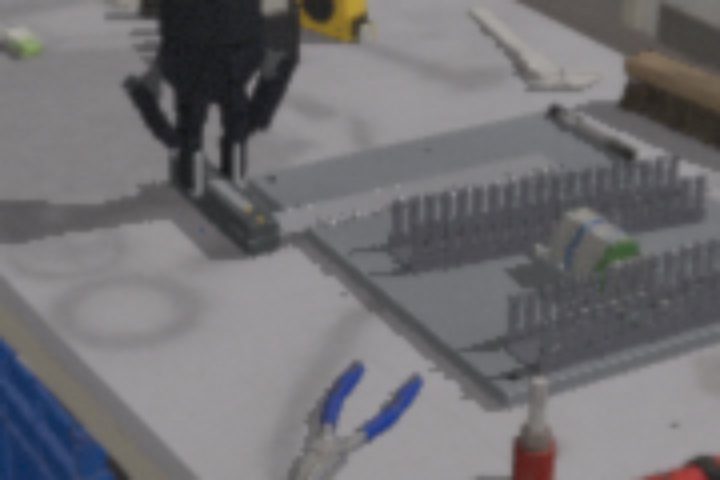

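Gripped: the stock lies between the pads at (325,330), opening 22.7 mm, and the panel corner is at (404,255). I'm measuring the gap to the edge.

```bash
python3 - <<'E'
from h import *
import pickle
s,d=pickle.load(open("e.pkl","rb"))
p=cv2.imread("pics/e_wrist.png")
cv2.imwrite("pics/e_crop.png",cv2.resize(p[170:340,280:460],None,fx=4,fy=3.5,interpolation=cv2.INTER_CUBIC))
g=cv2.cvtColor(p,cv2.COLOR_BGR2GRAY)
for r in(200,230,260,280,300): print(r,list(g[r,350:366]),list(g[r,398:412]))
print("edge",onplane("wrist",[[404.5,258],[402,320]],12,s).round(1))
print("stock",onplane("wrist",[[357,190],[357,280],[298,190],[298,280]],26,s).round(1))
T=Rq(s["orientation"]);print(T.round(3))
E
```

```text
200 [np.uint8(102), np.uint8(102), np.uint8(101), np.uint8(102), np.uint8(101), np.uint8(103), np.uint8(104), np.uint8(112), np.uint8(145), np.uint8(170), np.uint8(170), np.uint8(171), np.uint8(171), np.uint8(173), np.uint8(174), np.uint8(174)] [np.uint8(177), np.uint8(176), np.uint8(175), np.uint8(174), np.uint8(174), np.uint8(176), np.uint8(176), np.uint8(177), np.uint8(177), np.uint8(178), np.uint8(179), np.uint8(180), np.uint8(181), np.uint8(183)]
230 [np.uint8(103), np.uint8(103), np.uint8(103), np.uint8(103), np.uint8(104), np.uint8(104), np.uint8(104), np.uint8(143), np.uint8(177), np.uint8(177), np.uint8(177), np.uint8(177), np.uint8(177), np.uint8(178), np.uint8(177), np.uint8(177)] [np.uint8(173), np.uint8(172), np.uint8(173), np.uint8(173), np.uint8(173), np.uint8(174), np.uint8(174), np.uint8(175), np.uint8(174), np.uint8(174), np.uint8(173), np.uint8(173), np.uint8(170), np.uint8(170)]
260 [np.uint8(103), np.uint8(103), np.uint8(103), np.uint8(104), np.uint8(105), np.uint8(101), np.uint8(141), np.uint8(180), np.uint8(180), np.uint8(179), np.uint8(178), np.uint8(179), np.
[... 655 characters left out ...]
120), np.uint8(145), np.uint8(158), np.uint8(159)]
300 [np.uint8(70), np.uint8(70), np.uint8(69), np.uint8(67), np.uint8(50), np.uint8(21), np.uint8(21), np.uint8(22), np.uint8(23), np.uint8(21), np.uint8(24), np.uint8(60), np.uint8(91), np.uint8(100), np.uint8(100), np.uint8(100)] [np.uint8(139), np.uint8(140), np.uint8(113), np.uint8(66), np.uint8(66), np.uint8(67), np.uint8(69), np.uint8(80), np.uint8(102), np.uint8(124), np.uint8(148), np.uint8(159), np.uint8(158), np.uint8(159)]
edge [[506.1  73.   12. ]
 [505.1  41.9  12. ]]
stock [[484.5 106.6  26. ]
 [483.3  69.2  26. ]
 [461.7 107.9  26. ]
 [458.8  70.6  26. ]]
[[ 0.002  0.055  0.998]
 [ 0.     0.998 -0.055]
 [-1.     0.     0.002]]
```

View pics/e_crop.png

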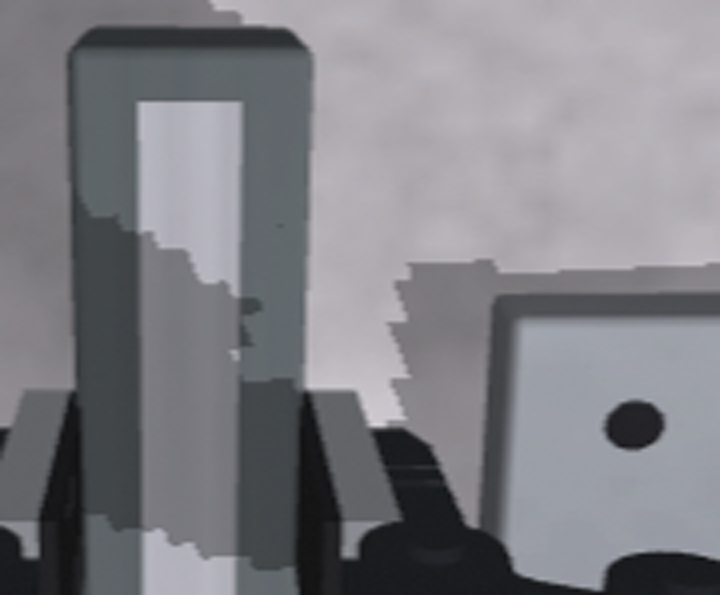

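```bash
python3 -m jog '[{"hand":0.015,"tx":0.004,"ty":0,"tz":-0,"rx":0,"ry":0,"rz":0},{"hand":0.015,"tx":0.01,"ty":-0.0005,"tz":0,"rx":0,"ry":0,"rz":0},{"hand":0.015,"tx":0.016,"ty":-0.001,"tz":0,"rx":0,"ry":0,"rz":0},{"hand":0.015,"tx":0.019,"ty":-0.001,"tz":0,"rx":0,"ry":0,"rz":0},{"hand":0.015,"tx":0.019,"ty":-0.001,"tz":0,"rx":0,"ry":0,"rz":0},{"hand":0.015,"tx":0.019,"ty":-0.001,"tz":0,"rx":0,"ry":0,"rz":0}]' 40
python3 -m jog '[{"hand":0.015,"tx":0.002,"ty":0,"tz":0,"rx":0,"ry":0,"rz":0},{"hand":0.015,"tx":0.002,"ty":0,"tz":0,"rx":0,"ry":0,"rz":0}]'
python3 -m jog '[{"hand":0.015,"tx":0.002,"ty":0,"tz":0,"rx":0,"ry":0,"rz":0},{"hand":0.015,"tx":0.002,"ty":0,"tz":0,"rx":0,"ry":0,"rz":0}]'
python3 - <<'E'
from h import *
import pickle
s=arm.state();p,d=eyes.grab_frame("wrist");cv2.imwrite("pics/f_wrist.png",p[:,:,::-1]);pickle.dump((s,d),open("f.pkl","wb"))
print(s["wrist_force"],s["moment"],s["tool_pos"].round(1),s["time"])
E
```

```text
time: 4.85
tool_pos: [485.8, 56.8, 38.2]
orientation: [0.705, 0.02, 0.709, -0.02]
wrist_force: [-10.4, 1.6, 17.6]
opening: 22.7
time: 5.05
tool_pos: [485.8, 56.8, 38.2]
orientation: [0.704, 0.019, 0.71, -0.02]
wrist_force: [-15.5, 0.9, 24.8]
opening: 22.8
time: 5.25
tool_pos: [487.3, 56.8, 38.1]
orientation: [0.703, 0.019, 0.71, -0.02]
wrist_force: [-15.1, 1.9, 23.3]
opening: 22.8
[-15.14896217   1.87215053  23.2678652 ] [ 0.29532852  3.28782028 -0.24496475] [487.3  56.8  38.1] 5.25
```

View pics/f_wrist.png

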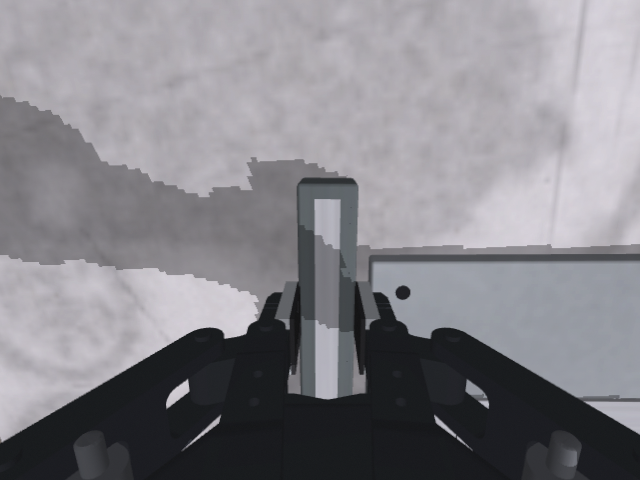

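The wrist force rose to 24 N upward while a gap of about 5 mm is left, so the front fingertip is probably rubbing on the panel. I'll open, lift a little and grip again.

```bash
python3 -m jog '[{"hand":0.036,"tx":0,"ty":0,"tz":0,"rx":0,"ry":0,"rz":0},{"hand":0.036,"tx":0,"ty":0,"tz":0.002,"rx":0,"ry":0,"rz":0},{"hand":0.036,"tx":0,"ty":0,"tz":0.005,"rx":0,"ry":0,"rz":0},{"hand":0.036,"tx":0,"ty":0,"tz":0.005,"rx":0,"ry":0,"rz":0},{"hand":0.036,"tx":0,"ty":0,"tz":0.005,"rx":0,"ry":0,"rz":0}]'
python3 - <<'E'
from h import *
import pickle
s=arm.state();p,d=eyes.grab_frame("wrist");cv2.imwrite("pics/g_wrist.png",p[:,:,::-1]);pickle.dump((s,d),open("g.pkl","wb"))
print(s["wrist_force"],s["moment"],s["tool_pos"].round(1),s["time"])
p,d=eyes.grab_frame("side");cv2.imwrite("pics/g_side.png",cv2.resize(p[200:290,260:400,::-1],None,fx=5,fy=5))
p,d=eyes.grab_frame("scene");cv2.imwrite("pics/g_scene.png",cv2.resize(p[210:330,235:415,::-1],None,fx=4,fy=4))
E
```

```text
time: 5.8
tool_pos: [493.0, 56.4, 42.4]
orientation: [0.707, 0.02, 0.707, -0.02]
wrist_force: [0.1, 0.6, 0.7]
opening: 36.1
[0.06546611 0.55719778 0.73216781] [-0.00255921 -0.01637689 -0.01048028] [493.   56.4  42.4] 5.8
```

View pics/g_wrist.png

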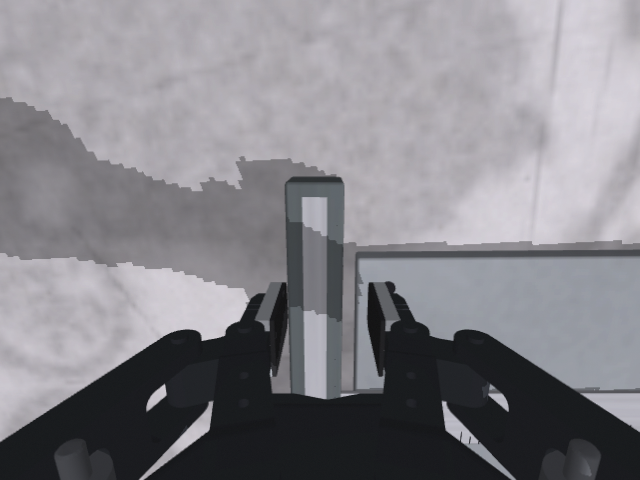

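View pics/g_side.png

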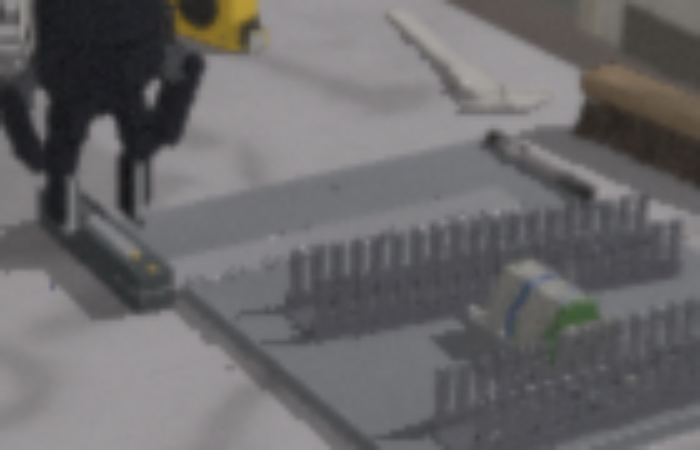

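View pics/g_scene.png

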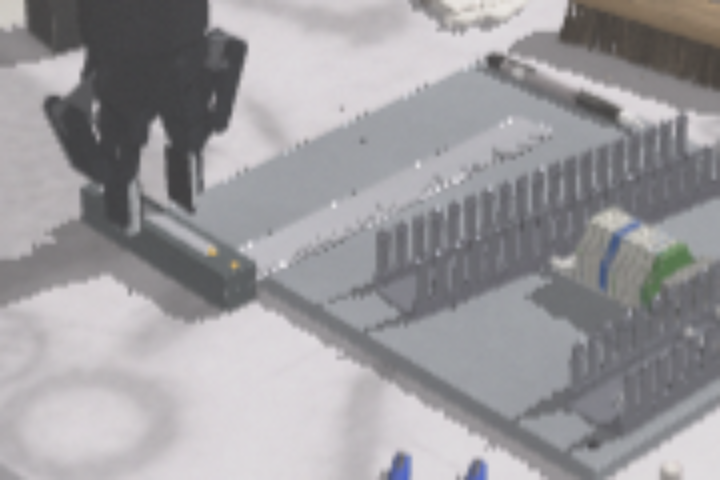

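Open, the forces are near zero and the stock stands about 5 mm short of the edge (stock face at column 343, panel edge at 355 in the wrist view). I'm gripping again more lightly and higher, centred on the stock.

```bash
python3 -m jog '[{"hand":0.036,"tx":-0.005,"ty":0,"tz":-0.001,"rx":0,"ry":0,"rz":0},{"hand":0.028,"tx":-0.005,"ty":0,"tz":-0.001,"rx":0,"ry":0,"rz":0},{"hand":0.015,"tx":-0.005,"ty":0,"tz":-0.001,"rx":0,"ry":0,"rz":0},{"hand":0.015,"tx":-0.005,"ty":0,"tz":-0.001,"rx":0,"ry":0,"rz":0},{"hand":0.015,"tx":-0.005,"ty":0,"tz":-0.001,"rx":0,"ry":0,"rz":0},{"hand":0.015,"tx":-0.005,"ty":0,"tz":-0.001,"rx":0,"ry":0,"rz":0}]' 30
python3 -m jog '[{"hand":0.015,"tx":0,"ty":0,"tz":0.001,"rx":0,"ry":0,"rz":0},{"hand":0.015,"tx":0,"ty":0,"tz":0.001,"rx":0,"ry":0,"rz":0}]'
python3 -m jog '[{"hand":0.015,"tx":0.002,"ty":0,"tz":0,"rx":0,"ry":0,"rz":0},{"hand":0.015,"tx":0.003,"ty":0,"tz":0,"rx":0,"ry":0,"rz":0},{"hand":0.015,"tx":0.003,"ty":0,"tz":0,"rx":0,"ry":0,"rz":0}]'

```

```text
time: 6.55
tool_pos: [487.1, 56.3, 41.2]
orientation: [0.706, 0.02, 0.707, -0.02]
wrist_force: [-1.7, 0.1, 3.5]
opening: 22.9
time: 6.75
tool_pos: [487.7, 56.4, 42.1]
orientation: [0.707, 0.02, 0.707, -0.02]
wrist_force: [-0.3, -0.1, -2.4]
opening: 22.7
time: 7.05
tool_pos: [491.1, 56.4, 42.2]
orientation: [0.707, 0.02, 0.707, -0.02]
wrist_force: [-0.2, 0.0, -3.7]
opening: 23.2
```

```bash
python3 -m jog '[{"hand":0.015,"tx":0.001,"ty":0,"tz":0,"rx":0,"ry":0,"rz":0},{"hand":0.015,"tx":0.002,"ty":0,"tz":0,"rx":0,"ry":0,"rz":0},{"hand":0.015,"tx":0.002,"ty":0,"tz":0,"rx":0,"ry":0,"rz":0}]'
python3 -m jog '[{"hand":0.015,"tx":0.001,"ty":0,"tz":0,"rx":0,"ry":0,"rz":0},{"hand":0.015,"tx":0.002,"ty":0,"tz":0,"rx":0,"ry":0,"rz":0},{"hand":0.015,"tx":0.002,"ty":0,"tz":0,"rx":0,"ry":0,"rz":0}]'
python3 - <<'E'
from h import *
import pickle
s=arm.state();p,d=eyes.grab_frame("wrist");cv2.imwrite("pics/i_wrist.png",p[:,:,::-1]);pickle.dump((s,d),open("i.pkl","wb"))
print(s["wrist_force"],s["moment"],s["tool_pos"].round(1),s["time"])
p,d=eyes.grab_frame("scene");cv2.imwrite("pics/i_scene.png",cv2.resize(p[210:330,235:415,::-1],None,fx=4,fy=4))
E
```

```text
time: 7.35
tool_pos: [492.9, 56.4, 42.3]
orientation: [0.707, 0.02, 0.707, -0.02]
wrist_force: [0.1, -0.6, -4.7]
opening: 22.9
time: 7.65
tool_pos: [494.8, 56.4, 42.3]
orientation: [0.707, 0.02, 0.707, -0.02]
wrist_force: [-0.9, 0.2, -3.2]
opening: 23.1
[-0.93841728  0.21666513 -3.15229037] [ 0.12561991  0.10422161 -0.01459403] [494.8  56.4  42.3] 7.65
```

View pics/i_wrist.png

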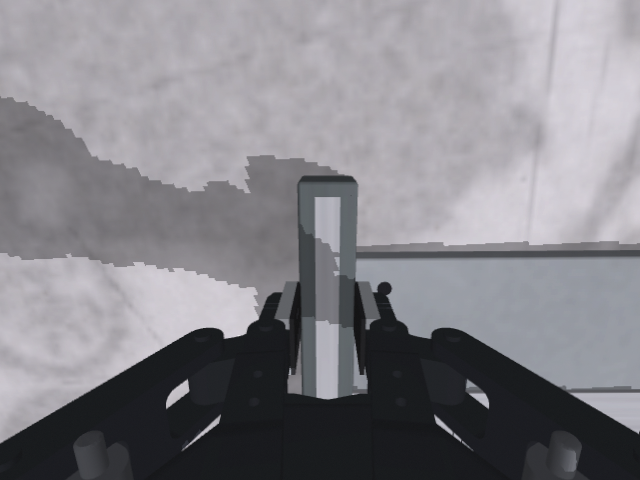

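View pics/i_scene.png

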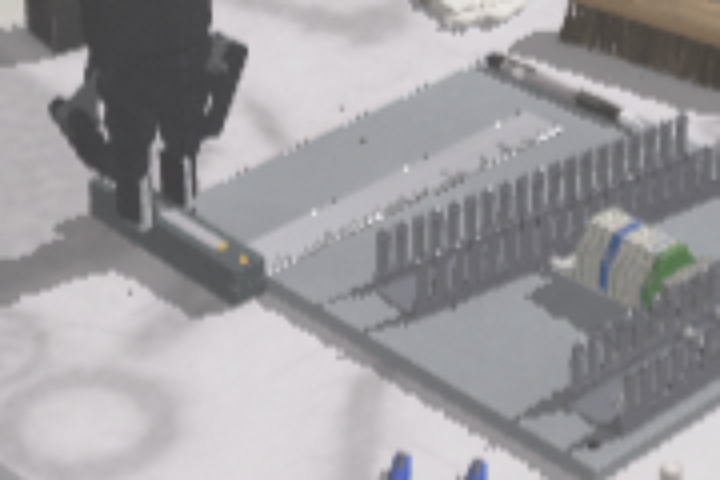

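```bash
python3 -m jog '[{"hand":0.015,"tx":0.001,"ty":0,"tz":-0.0005,"rx":0,"ry":0,"rz":0},{"hand":0.015,"tx":0.0015,"ty":0,"tz":-0.0005,"rx":0,"ry":0,"rz":0},{"hand":0.015,"tx":0.0015,"ty":0,"tz":-0.0005,"rx":0,"ry":0,"rz":0}]'
python3 -m jog '[{"hand":0.015,"tx":0.001,"ty":0,"tz":0,"rx":0,"ry":0,"rz":0},{"hand":0.015,"tx":0.0015,"ty":0,"tz":0,"rx":0,"ry":0,"rz":0},{"hand":0.015,"tx":0.0015,"ty":0,"tz":0,"rx":0,"ry":0,"rz":0}]'
python3 -c "
from cell import arm;s=arm.state();print(s['wrist_force'],s['moment'])"
```

```text
time: 8.05
tool_pos: [495.0, 56.4, 41.5]
orientation: [0.706, 0.019, 0.708, -0.02]
wrist_force: [-4.7, 0.6, -0.3]
opening: 23.1
time: 8.35
tool_pos: [495.1, 56.4, 41.3]
orientation: [0.705, 0.019, 0.709, -0.02]
wrist_force: [-8.1, 0.4, 1.0]
opening: 23.1
[-8.07545155  0.4006701   0.99498025] [ 0.1433659   1.5783373  -0.04649141]
```

```bash
python3 -m jog '[{"hand":0.015,"tx":-0.0005,"ty":-0.005,"tz":0,"rx":0,"ry":0,"rz":0},{"hand":0.015,"tx":-0.001,"ty":-0.01,"tz":0,"rx":0,"ry":0,"rz":0},{"hand":0.015,"tx":-0.001,"ty":-0.015,"tz":0,"rx":0,"ry":0,"rz":0},{"hand":0.015,"tx":-0.001,"ty":-0.02,"tz":0,"rx":0,"ry":0,"rz":0},{"hand":0.015,"tx":-0.0015,"ty":-0.025,"tz":0,"rx":0,"ry":0,"rz":0},{"hand":0.015,"tx":-0.0015,"ty":-0.03,"tz":0,"rx":0,"ry":0,"rz":0},{"hand":0.015,"tx":-0.002,"ty":-0.035,"tz":0,"rx":0,"ry":0,"rz":0},{"hand":0.015,"tx":-0.002,"ty":-0.04,"tz":0,"rx":0,"ry":0,"rz":0},{"hand":0.015,"tx":-0.002,"ty":-0.04,"tz":0,"rx":0,"ry":0,"rz":0}]'
python3 - <<'E'
from h import *
import pickle
s=arm.state();p,d=eyes.grab_frame("wrist");cv2.imwrite("pics/j_wrist.png",p[:,:,::-1]);pickle.dump((s,d),open("j.pkl","wb"))
print(s["wrist_force"],s["moment"],s["tool_pos"].round(1),s["time"])
p,d=eyes.grab_frame("scene");cv2.imwrite("pics/j_scene.png",cv2.resize(p[210:330,235:415,::-1],None,fx=4,fy=4))
E
```

```text
time: 9.25
tool_pos: [493.3, 17.6, 41.3]
orientation: [0.705, 0.019, 0.708, -0.019]
wrist_force: [-7.0, 3.0, -0.9]
opening: 22.8
[-7.01255568  2.98363267 -0.88885109] [0.74027101 1.45438066 0.23939781] [493.3  17.6  41.3] 9.25
```

View pics/j_wrist.png

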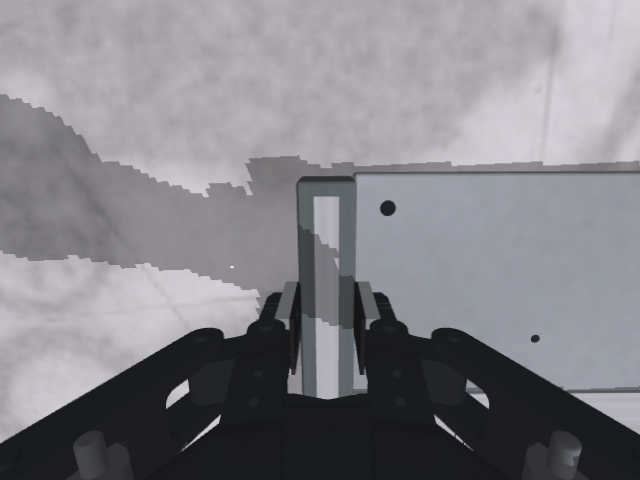

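View pics/j_scene.png

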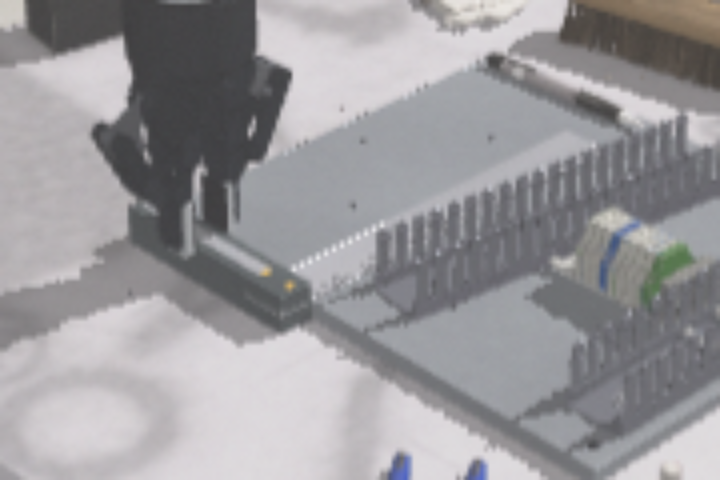

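```bash
cat > m.py <<'E'
import sys
from h import *
import pickle
s,d=pickle.load(open(sys.argv[1],"rb"))
a=np.radians(-2.95);R=np.array([[np.cos(a),-np.sin(a)],[np.sin(a),np.cos(a)]])
def loc(u,v,z): return (onplane("wrist",[[u,v]],z,s)[0,:2]@R)
def L(x): return [float(t) for t in x.split(",")]
c=loc(*L(sys.argv[2]),12)
print("panel corner",c.round(1))
for q in sys.argv[3:]: print(q,(loc(*L(q)[:2],L(q)[2])-c).round(1))
E
python3 m.py j.pkl 355,173.5 326,182,26 326,177,0 498,171.5,12 600,171.5,12
python3 - <<'E'
import cv2
p=cv2.imread("pics/j_wrist.png"); cv2.imwrite("pics/j_crop.png",cv2.resize(p[160:300,285:425],None,fx=4,fy=4,interpolation=cv2.INTER_CUBIC))
E
```

```text
panel corner [503.5  97.8]
326,182,26 [-12.4  -2.2]
326,177,0 [-12.6  -2.5]
498,171.5,12 [61.5  0.8]
600,171.5,12 [105.6   0.8]
```

View pics/j_crop.png

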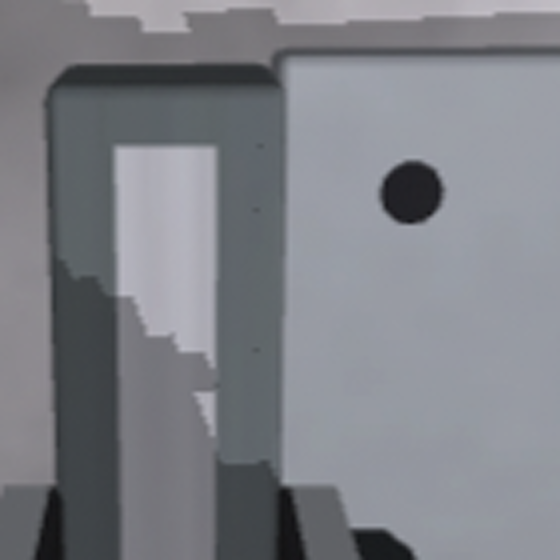

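The stock is flush at the edge. Its left end is 2.4 mm inside the panel's left corner and should end at 40 mm, so about 37 mm of slide is left.

```bash
python3 -m jog '[{"hand":0.015,"tx":0,"ty":-0.004,"tz":0,"rx":0,"ry":0,"rz":0},{"hand":0.015,"tx":-0.0005,"ty":-0.008,"tz":0,"rx":0,"ry":0,"rz":0},{"hand":0.015,"tx":-0.0005,"ty":-0.012,"tz":0,"rx":0,"ry":0,"rz":0},{"hand":0.015,"tx":-0.001,"ty":-0.016,"tz":0,"rx":0,"ry":0,"rz":0},{"hand":0.015,"tx":-0.001,"ty":-0.02,"tz":0,"rx":0,"ry":0,"rz":0},{"hand":0.015,"tx":-0.001,"ty":-0.024,"tz":0,"rx":0,"ry":0,"rz":0},{"hand":0.015,"tx":-0.001,"ty":-0.028,"tz":0,"rx":0,"ry":0,"rz":0},{"hand":0.015,"tx":-0.0015,"ty":-0.031,"tz":0,"rx":0,"ry":0,"rz":0},{"hand":0.015,"tx":-0.0015,"ty":-0.031,"tz":0,"rx":0,"ry":0,"rz":0}]'
python3 - <<'E'
from h import *
import pickle
s=arm.state();p,d=eyes.grab_frame("wrist");cv2.imwrite("pics/k_wrist.png",p[:,:,::-1]);pickle.dump((s,d),open("k.pkl","wb"))
print(s["wrist_force"],s["moment"],s["tool_pos"].round(1),s["time"])
p,d=eyes.grab_frame("scene");cv2.imwrite("pics/k_scene.png",cv2.resize(p[210:330,235:415,::-1],None,fx=4,fy=4))
E
```

```text
time: 10.25
tool_pos: [491.8, -12.9, 41.3]
orientation: [0.705, 0.019, 0.708, -0.018]
wrist_force: [-7.0, 4.3, -0.5]
opening: 22.8
[-7.00889001  4.27605988 -0.50808825] [1.00256115 1.42596399 0.17130064] [491.8 -12.9  41.3] 10.25
```

View pics/k_wrist.png

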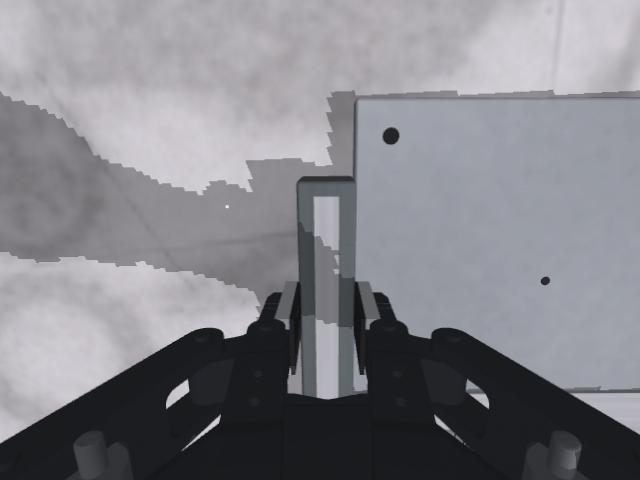

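View pics/k_scene.png

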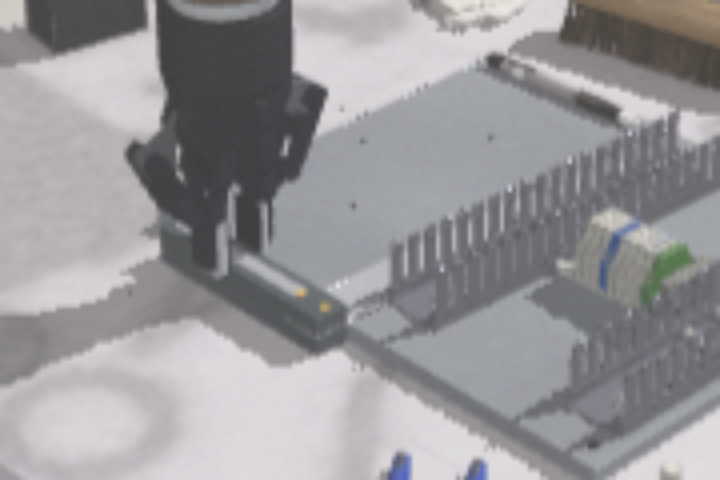

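```bash
python3 m.py k.pkl 355.5,98.5 326,182,26 326,177,0 354,300,12 
python3 -m jog '[{"hand":0.015,"tx":0,"ty":-0.002,"tz":0,"rx":0,"ry":0,"rz":0},{"hand":0.015,"tx":0,"ty":-0.003,"tz":0,"rx":0,"ry":0,"rz":0},{"hand":0.015,"tx":0,"ty":-0.003,"tz":0,"rx":0,"ry":0,"rz":0}]'
python3 -m jog '[{"hand":0.015,"tx":0,"ty":-0.001,"tz":0,"rx":0,"ry":0,"rz":0},{"hand":0.015,"tx":0,"ty":-0.0015,"tz":0,"rx":0,"ry":0,"rz":0},{"hand":0.015,"tx":0,"ty":-0.0015,"tz":0,"rx":0,"ry":0,"rz":0}]'

```

```text
panel corner [503.1  97.5]
326,182,26 [-12.  -32.4]
326,177,0 [-12.2 -32.7]
354,300,12 [  1.1 -89.5]
time: 10.65
tool_pos: [491.7, -15.1, 41.2]
orientation: [0.705, 0.019, 0.709, -0.018]
wrist_force: [-6.9, 7.9, 0.2]
opening: 22.8
time: 10.95
tool_pos: [491.6, -16.3, 41.3]
orientation: [0.705, 0.019, 0.709, -0.018]
wrist_force: [-6.4, 7.3, 0.6]
opening: 22.8
```

```bash
for i in 1 ; do python3 -m jog '[{"hand":0.015,"tx":0,"ty":-0.001,"tz":0,"rx":0,"ry":0,"rz":0},{"hand":0.015,"tx":0,"ty":-0.0015,"tz":0,"rx":0,"ry":0,"rz":0},{"hand":0.015,"tx":0,"ty":-0.0015,"tz":0,"rx":0,"ry":0,"rz":0}]'; done
python3 -m jog '[{"hand":0.015,"tx":0,"ty":-0.001,"tz":0,"rx":0,"ry":0,"rz":0},{"hand":0.015,"tx":0,"ty":-0.0015,"tz":0,"rx":0,"ry":0,"rz":0},{"hand":0.015,"tx":0,"ty":-0.0015,"tz":0,"rx":0,"ry":0,"rz":0}]'
python3 - <<'E'
from h import *
import pickle
s=arm.state();p,d=eyes.grab_frame("wrist");cv2.imwrite("pics/l_wrist.png",p[:,:,::-1]);pickle.dump((s,d),open("l.pkl","wb"))
print(s["wrist_force"],s["moment"],s["tool_pos"].round(1),s["time"])
p,d=eyes.grab_frame("scene");cv2.imwrite("pics/l_scene.png",cv2.resize(p[210:330,270:450,::-1],None,fx=4,fy=4,interpolation=cv2.INTER_CUBIC))
E
```

```text
time: 11.25
tool_pos: [491.6, -17.7, 41.2]
orientation: [0.705, 0.019, 0.709, -0.018]
wrist_force: [-7.1, 6.6, 1.5]
opening: 22.9
time: 11.55
tool_pos: [491.5, -19.1, 41.3]
orientation: [0.705, 0.019, 0.709, -0.017]
wrist_force: [-7.6, 7.3, 1.3]
opening: 22.9
[-7.62433137  7.30848452  1.2606066 ] [1.65659248 1.55059166 0.17791761] [491.5 -19.1  41.3] 11.55
```

View pics/l_wrist.png

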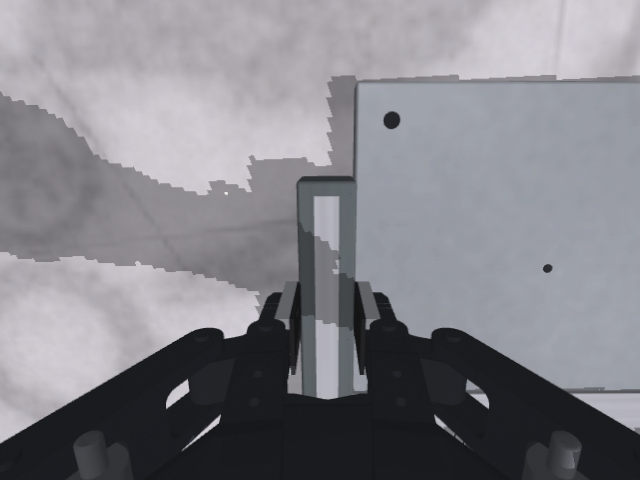

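View pics/l_scene.png

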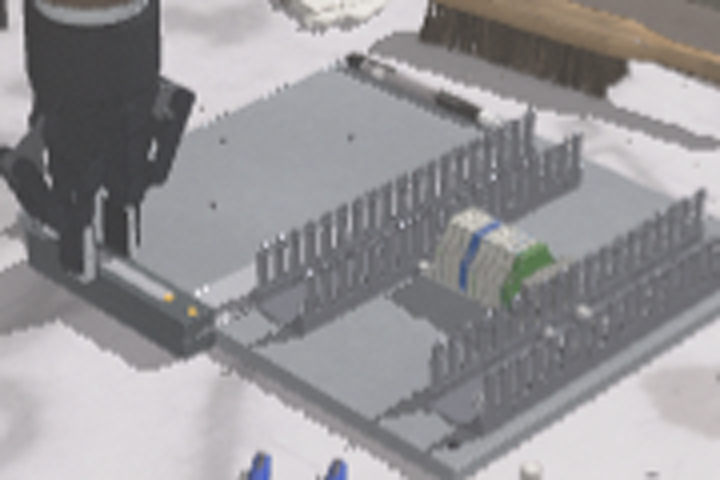

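```bash
python3 m.py l.pkl 356.5,82.5 326,182,26 326,177,0
python3 -m jog '[{"hand":0.015,"tx":0,"ty":-0.001,"tz":0,"rx":0,"ry":0,"rz":0},{"hand":0.015,"tx":0,"ty":-0.001,"tz":0,"rx":0,"ry":0,"rz":0},{"hand":0.015,"tx":0,"ty":-0.001,"tz":0,"rx":0,"ry":0,"rz":0}]'
python3 -m jog '[{"hand":0.015,"tx":0,"ty":-0.001,"tz":0,"rx":0,"ry":0,"rz":0},{"hand":0.015,"tx":0,"ty":-0.001,"tz":0,"rx":0,"ry":0,"rz":0},{"hand":0.015,"tx":0,"ty":-0.001,"tz":0,"rx":0,"ry":0,"rz":0}]'

```

```text
panel corner [503.4  97.3]
326,182,26 [-12.2 -38.5]
326,177,0 [-12.5 -38.7]
time: 11.95
tool_pos: [491.5, -20.1, 41.3]
orientation: [0.705, 0.019, 0.709, -0.017]
wrist_force: [-7.8, 8.0, 1.2]
opening: 23.0
time: 12.25
tool_pos: [491.4, -20.9, 41.3]
orientation: [0.705, 0.019, 0.709, -0.017]
wrist_force: [-8.5, 8.6, 2.7]
opening: 23.0
```

```bash

python3 -m jog '[{"hand":0.015,"tx":0,"ty":-0.001,"tz":0,"rx":0,"ry":0,"rz":0},{"hand":0.015,"tx":0,"ty":-0.001,"tz":0,"rx":0,"ry":0,"rz":0},{"hand":0.015,"tx":0,"ty":-0.001,"tz":0,"rx":0,"ry":0,"rz":0}]'
python3 -m jog '[{"hand":0.015,"tx":0,"ty":-0.001,"tz":0,"rx":0,"ry":0,"rz":0},{"hand":0.015,"tx":0,"ty":-0.001,"tz":0,"rx":0,"ry":0,"rz":0},{"hand":0.015,"tx":0,"ty":-0.001,"tz":0,"rx":0,"ry":0,"rz":0}]'
python3 - <<'E'
from h import *
import pickle
s=arm.state();p,d=eyes.grab_frame("wrist");cv2.imwrite("pics/n_wrist.png",p[:,:,::-1]);pickle.dump((s,d),open("n.pkl","wb"))
print(s["wrist_force"],s["moment"],s["tool_pos"].round(1),s["time"])
p,d=eyes.grab_frame("scene");cv2.imwrite("pics/n_scene.png",cv2.resize(p[210:330,270:450,::-1],None,fx=4,fy=4,interpolation=cv2.INTER_CUBIC))
E
```

```text
time: 12.55
tool_pos: [491.4, -21.1, 41.3]
orientation: [0.705, 0.019, 0.709, -0.017]
wrist_force: [-9.1, 10.4, 2.4]
opening: 22.6
time: 12.85
tool_pos: [491.2, -21.6, 41.3]
orientation: [0.705, 0.019, 0.709, -0.016]
wrist_force: [-8.4, 11.1, 3.0]
opening: 22.9
[-8.40227459 11.13885224  2.96316334] [2.42094878 1.71931377 0.20136734] [491.2 -21.6  41.3] 12.85
```

View pics/n_wrist.png

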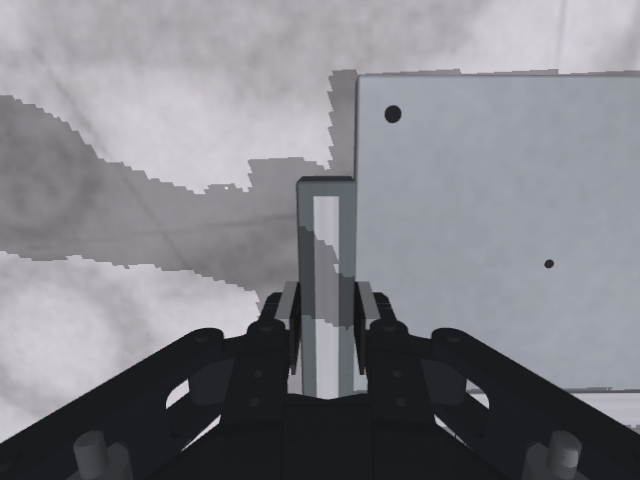

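View pics/n_scene.png

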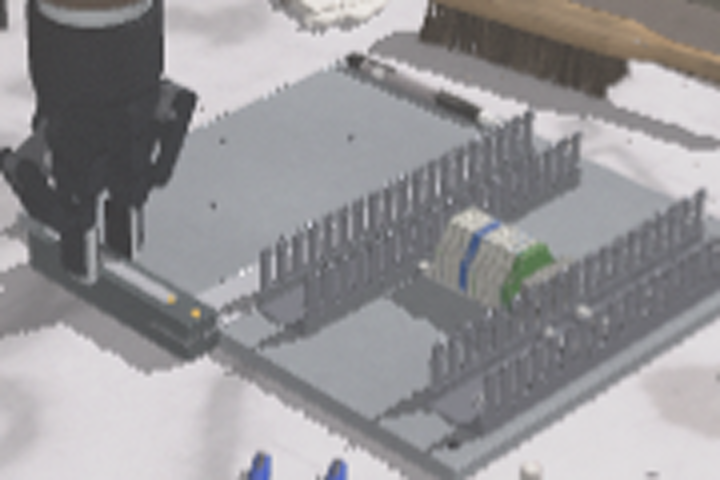

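Side force is now climbing with almost no further slide, so the blade is bearing on the duct. The pictures show the stock against the edge at column 356. I'm releasing, rising and looking from above.

```bash

python3 -m jog '[{"hand":0.026,"tx":-0.001,"ty":0.001,"tz":0,"rx":0,"ry":0,"rz":0},{"hand":0.036,"tx":-0.003,"ty":0.002,"tz":0,"rx":0,"ry":0,"rz":0},{"hand":0.036,"tx":-0.003,"ty":0.002,"tz":0,"rx":0,"ry":0,"rz":0},{"hand":0.036,"tx":-0.003,"ty":0.002,"tz":0.01,"rx":0,"ry":0,"rz":0},{"hand":0.036,"tx":-0.003,"ty":0.002,"tz":0.03,"rx":0,"ry":0,"rz":0},{"hand":0.05,"tx":0,"ty":0,"tz":0.08,"rx":0,"ry":0,"rz":0},{"hand":0.085,"tx":0.03,"ty":-0.01,"tz":0.13,"rx":0,"ry":0,"rz":0},{"hand":0.085,"tx":0.06,"ty":-0.03,"tz":0.17,"rx":0,"ry":0,"rz":0},{"hand":0.085,"tx":0.09,"ty":-0.05,"tz":0.21,"rx":0,"ry":0,"rz":0},{"hand":0.085,"tx":0.1,"ty":-0.07,"tz":0.25,"rx":0,"ry":0,"rz":0},{"hand":0.085,"tx":0.1,"ty":-0.08,"tz":0.26,"rx":0,"ry":0,"rz":0},{"hand":0.085,"tx":0.1,"ty":-0.08,"tz":0.26,"rx":0,"ry":0,"rz":0},{"hand":0.085,"tx":0.1,"ty":-0.08,"tz":0.26,"rx":0,"ry":0,"rz":0},{"hand":0.085,"tx":0.1,"ty":-0.08,"tz":0.26,"rx":0,"ry":0,"rz":0}]'
python3 - <<'E'
from h import *
import pickle
s=arm.state();p,d=eyes.grab_frame("wrist");cv2.imwrite("pics/o_wrist.png",p[:,:,::-1]);pickle.dump((s,d),open("o.pkl","wb"))
print(s["wrist_force"],s["moment"],s["tool_pos"].round(1),s["time"])
cv2.imwrite("pics/o_crop.png",cv2.resize(p[120:330,230:480,::-1],None,fx=3,fy=2.8,interpolation=cv2.INTER_CUBIC))
p,d=eyes.grab_frame("scene");cv2.imwrite("pics/o_scene.png",cv2.resize(p[210:330,270:450,::-1],None,fx=4,fy=4,interpolation=cv2.INTER_CUBIC))
E
```

```text
time: 14.35
tool_pos: [593.1, -105.1, 300.7]
orientation: [0.706, 0.02, 0.708, -0.019]
wrist_force: [-0.8, 0.1, -0.6]
opening: 84.8
[-0.77811261  0.12991925 -0.58910701] [ 0.02154536 -0.02319699 -0.00630035] [ 593.1 -105.1  300.7] 14.35
```

View pics/o_wrist.png

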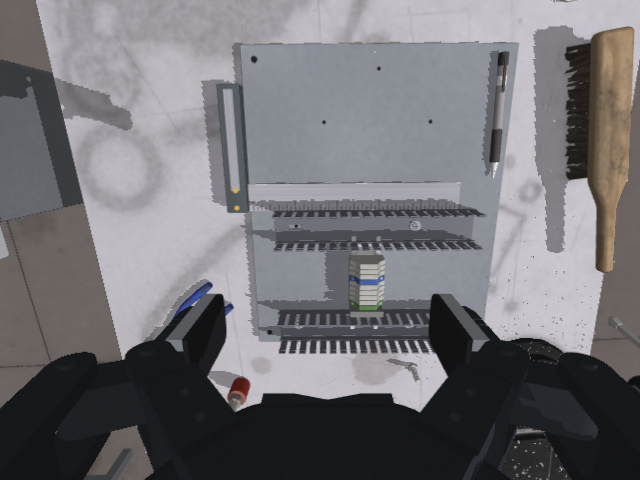

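View pics/o_scene.png

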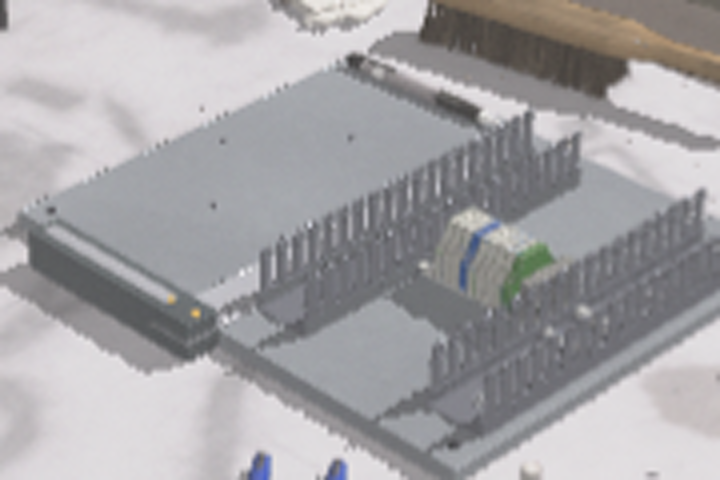

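```bash
python3 - <<'E'
import cv2
p=cv2.imread("pics/o_wrist.png")
cv2.imwrite("pics/o_c1.png",cv2.resize(p[170:240,200:345],None,fx=5.4,fy=5.4,interpolation=cv2.INTER_CUBIC))
cv2.imwrite("pics/o_c2.png",cv2.resize(p[170:240,345:495],None,fx=5.2,fy=5.2,interpolation=cv2.INTER_CUBIC))
cv2.imwrite("pics/o_c3.png",cv2.resize(p[35:225,200:280],None,fx=5,fy=3,interpolation=cv2.INTER_CUBIC))
E
```

```text
(no output)
```

View pics/o_c1.png

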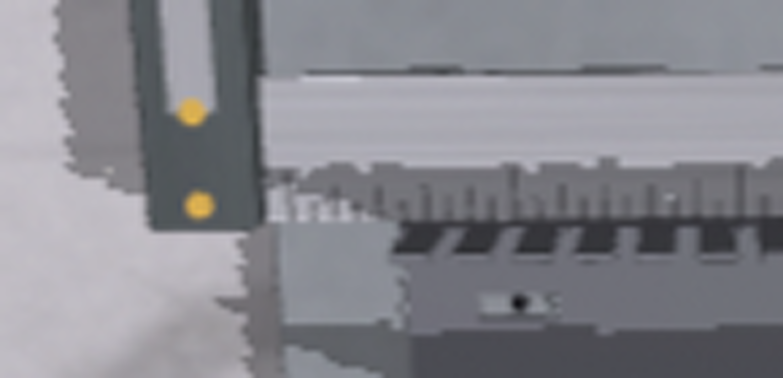

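View pics/o_c2.png

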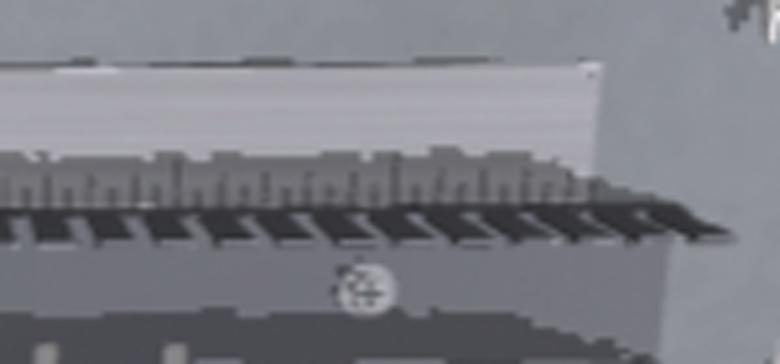

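View pics/o_c3.png

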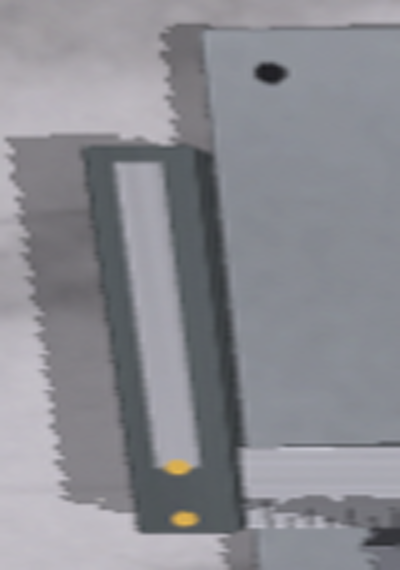

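```bash
python3 - <<'E'
from h import *
import pickle
s,d=pickle.load(open("o.pkl","rb"))
ang=lambda a,b:np.degrees(np.arctan2(*(b-a)[[1,0]])).round(2)
P=lambda uv,z:onplane("wrist",uv,z,s)
c1=lambda x,y:[200+x/5.4-.4,170+y/5.4-.4]; c2=lambda x,y:[345+x/5.2-.4,170+y/5.2-.4]
bl=P([c1(265,76),c2(600,64)],15);print("bladeL",bl.round(1),ang(*bl))
br=P([c1(270,221),c2(590,205)],15);print("bladeR",br.round(1),ang(*br))
dt=P([c1(400,253),c2(735,240)],52);print("duct top L",dt.round(1),ang(*dt))
df=P([c1(410,220),c2(660,204)],12);print("duct foot L",df.round(1),ang(*df))
c3=lambda x,y:[200+x/5-.4,35+y/3-.4]
sf=P([c3(87,150),c3(137,531)],26);print("stock back",sf.round(1),ang(sf[1],sf[0])-90)
ed=P([c3(205,30),c3(240,440)],12);print("edge",ed.round(1),ang(ed[1],ed[0])-90)
ed=P([[242,43.5],[259.5,341]],12);print("edge long",ed.round(1),ang(ed[1],ed[0])-90)
sd=P([[242,43.5],[516,43.5]],12);print("side",sd.round(1),ang(*sd))
sc=P([[490,341]],12)
E
python3 - <<'E'
import cv2
p=cv2.imread("pics/o_wrist.png")
cv2.imwrite("pics/o_c4.png",cv2.resize(p[300:360,225:450],None,fx=3.5,fy=3.5,interpolation=cv2.INTER_CUBIC))
E
```

```text
bladeL [[501.5 -76.6  15. ]
 [749.4 -87.9  15. ]] -2.61
bladeR [[ 499.  -108.5   15. ]
 [ 748.6 -120.1   15. ]] -2.66
duct top L [[ 533.5 -110.2   52. ]
 [ 765.7 -121.9   52. ]] -2.88
duct foot L [[ 529.6 -110.5   12. ]
 [ 766.  -121.4   12. ]] -2.63
stock back [[ 482.3   30.5   26. ]
 [ 475.  -106.5   26. ]] -3.030000000000001
edge [[509.   70.9  12. ]
 [499.9 -74.   12. ]] -3.5999999999999943
edge long [[ 510.6   71.9   12. ]
 [ 491.2 -287.    12. ]] -3.0999999999999943
side [[510.6  71.9  12. ]
 [803.7  56.1  12. ]] -3.08
```

View pics/o_c4.png

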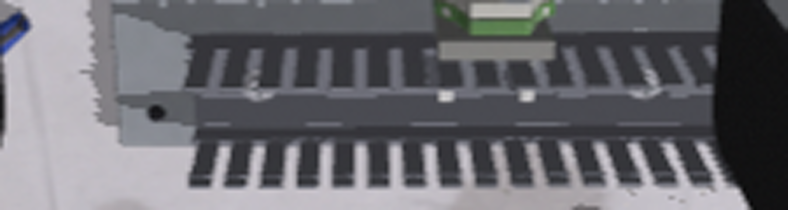

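Everything looks flush at about 1 mm. I'm taking a view from straight above the edge line, to rule out parallax.

```bash

python3 -m jog '[{"hand":0.085,"tx":-0.04,"ty":0.005,"tz":-0.02,"rx":0,"ry":0,"rz":0},{"hand":0.085,"tx":-0.08,"ty":0.01,"tz":-0.05,"rx":0,"ry":0,"rz":0},{"hand":0.085,"tx":-0.09,"ty":0.01,"tz":-0.09,"rx":0,"ry":0,"rz":0},{"hand":0.085,"tx":-0.09,"ty":0.01,"tz":-0.13,"rx":0,"ry":0,"rz":0},{"hand":0.085,"tx":-0.09,"ty":0.01,"tz":-0.14,"rx":0,"ry":0,"rz":0},{"hand":0.085,"tx":-0.09,"ty":0.01,"tz":-0.14,"rx":0,"ry":0,"rz":0},{"hand":0.085,"tx":-0.09,"ty":0.01,"tz":-0.14,"rx":0,"ry":0,"rz":0}]'
python3 - <<'E'
from h import *
import pickle
s=arm.state();p,d=eyes.grab_frame("wrist");cv2.imwrite("pics/q_wrist.png",p[:,:,::-1]);pickle.dump((s,d),open("q.pkl","wb"))
print(s["tool_pos"].round(1),s["time"])
cv2.imwrite("pics/q_c1.png",cv2.resize(p[80:290,270:390,::-1],None,fx=6,fy=2.8,interpolation=cv2.INTER_CUBIC))
E
```

```text
time: 15.15
tool_pos: [505.4, -96.0, 162.9]
orientation: [0.707, 0.019, 0.706, -0.019]
wrist_force: [0.1, 0.5, -0.4]
opening: 85.1
[505.4 -96.  162.9] 15.15
```

View pics/q_wrist.png

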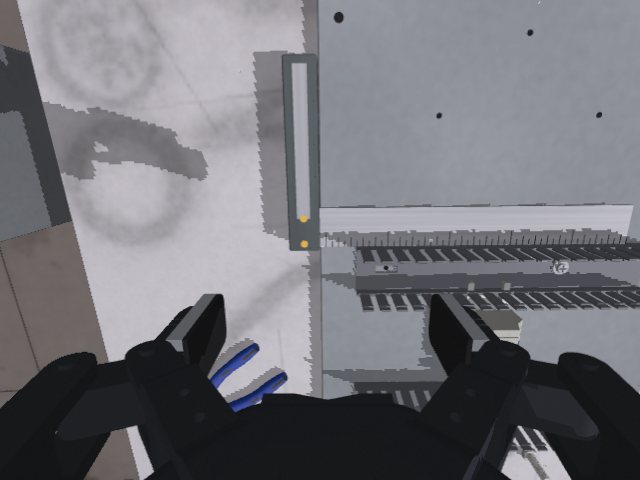

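View pics/q_c1.png

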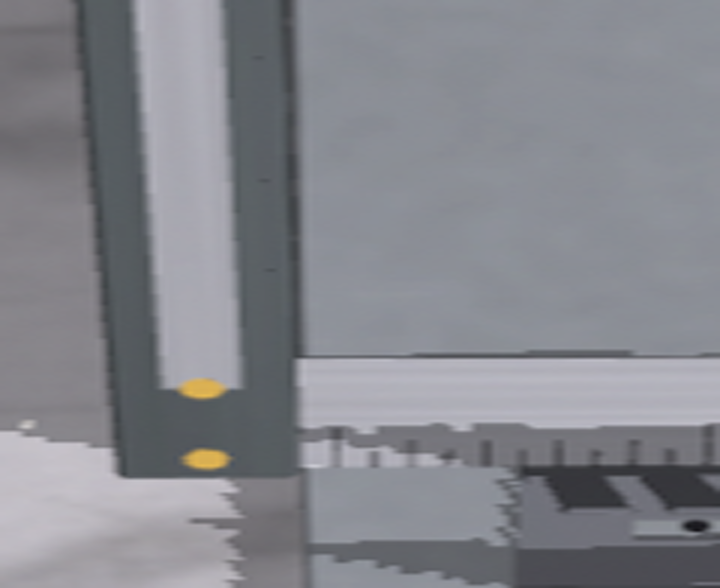

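Seen from straight above, the stock face lies on the panel edge along its whole length to within 1 px (about 0.8 mm; columns 319–320 in the full picture). The blade's right edge meets the duct's foot with no visible gap. I'm handing in.

```bash
python3 -c "
from cell import arm;s=arm.state();print(s['wrist_force'],s['joint_velocities'].round(4),s['time']);print(arm.sign_off())"
```

```text
[ 0.18096843 -0.36512804  0.56779829] [ 0.0017 -0.0115  0.0021 -0.0013  0.0002 -0.0031  0.0016] 15.2
the job is handed in; nothing more can be done
None
```

I laid the square's stock against the panel's near edge and slid it right until the blade swung the loose duct true. I released it there and handed in at 15.2 s, with no verdict reported.

**How it went:** I gripped the stock across its thickness, pushed it onto the edge to about 8 N, then slid it about 78 mm. I stopped when the side force climbed to 11 N with almost no further movement. On the first approach the upward force rose to about 24 N with a gap still left, probably a fingertip or the pads pressing down. I let go, lifted 4 mm and gripped again more lightly.

**Last checks, all from camera pictures:**

| Check | Measured | Limit |
|---|---|---|
| Stock face to panel edge, seen from directly above | under about 0.8 mm along its length | 2.5 mm |
| Blade angle against the panel | about 0.4° (0.007 rad) | 0.02 rad |
| Duct angle against the panel | 0.2–0.4° (0.003–0.008 rad) | 0.02 rad |
| Blade edge to duct side | no visible gap at the stock or the tip | 3.5 mm |

- **One disagreement:** the earlier oblique view suggested a 1–2 mm gap between stock and edge. I put this down to parallax, and the view from directly above did not show it.
- **Not measured:** I did not check the square's tilt or height separately; it looked flat in the pictures.
- **Bystanders and arm:** I touched none of the bystanders. The arm was well clear of everything, and the wrist force was near zero at hand-in.

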